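Close the vials and move the hot vial plate to the sampler stage

TASK

Press the snap caps of both vials fully home while the vial plate still stands on the warming block. Then, because the plate is hot, slide the flat lifter under it between its runners, carry it level and gently on the lifter, never held or touched by the fingers while it is off a surface, and set it down squarely between the curbs of the sampler's loading stage. Draw the lifter out, lay it flat on the bench, let go, and leave everything else where it stands.

Things in the scene. Friction and masses are not known exactly. Their poses are not given: they have to be found in the camera images.
- vial_plate: Aluminium plate 90 (x) x 104 (y) x 8 mm on two runners along its x, at its left and right edges (each 10 wide, 8 high): under it a tunnel 84 wide, 8 high, open at both x ends. 0.28 kg. Origin: centre, at the runners' underside; x near the warming block's x. Two vials (22 mm wide) are fixed upright in it at x = 0, y = +27 (left) and -27 (right) mm; glass up to z = 58. Starts on the block.
- cap_left (a joint): Grey snap cap, 24 mm diameter, 12 high, on the vial at the plate's y = +27 mm. Slides down the neck: value 0 (m) fully raised, cap top 66 mm above the plate's origin; 0.008 fully home, top at 58. Starts at 0 to 0.003. Friction holds it anywhere; pressing takes about 6 N; it stops hard at home and stays.
- cap_right (a joint): The same snap cap on the other vial, at the plate's y = -27 mm; same values.
- cap_left_top (a point): Centre of the upper face of the left cap; moves with it.
- cap_right_top (a point): Centre of the upper face of the right cap; moves with it.
- warmer: Warming block, fixed: low white box 150 x 150 mm with a dark flat metal top 40 mm above its origin (142 x 142 mm, no rim). Origin: centre of its underside on the bench. Its own x axis points away from the robot's side, -x face has a knob.
- stage: Sampler's loading stage, fixed: grey base, flat dark floor 30 mm above the bench. Origin: centre of the floor, at bench level. Bounded by two side curbs (inner faces at y = +-64 mm, 10 high over the floor, x = -62 to +62) and a white back stop (face at x = +62, 16 high); open at its -x end, where the base ends at x = -70. Behind, a housing 34 mm high out to x = +129.
- stage_floor (a point): Centre of the stage's floor, at floor height (30 mm above the bench): where the plate's origin must end, plate's x along the stage's x.
- lifter: Flat lifter like a plasterer's float, loose, 0.24 kg: steel sheet 190 x 60 x 2.5 mm, black bridge handle over its rear. Origin: sheet's underside below the handle's middle; x runs to the bare front edge at x = +147 (rear edge -43). Handle bar along x: 84 long, 18 wide, 20 high, its middle 45 mm above the origin; posts at x = +-34. Bare blade from x = +42.
- lifter_grip (a point): Middle of the lifter's handle bar, 45 mm above the underside of its sheet; take it from above with the fingers across the bar (closing along the lifter's y).
- lifter_tip (a point): Middle of the lifter's front edge, at its underside.
- amber_bottle: Bystander: amber bottle, 80 mm diameter, 170 high, loose; origin under its centre.
- beaker: Bystander: glass beaker, 68 mm diameter, 85 high, loose; origin under its centre.
- spare_vial: Bystander: closed spare vial, 23 mm diameter, 46 high, standing loose on the bench; origin under its centre.
- tip_box: Bystander: open blue divided box, 85 x 120 x 45 mm, loose; origin under its centre.
- cap_box: Bystander: small cardboard box, 70 x 90 x 35 mm, loose; origin under its centre.
- timer: Bystander: grey timer, 70 x 60 x 22 mm, loose; origin under its centre.
- clear_bottle: Bystander: clear bottle, 70 mm diameter, 150 high, loose; origin under its centre.
There are look-alikes about, which are no part of the job. Leave any purple or yellow look-alike of the lifter alone.

How it is judged:
On the way, in this order (a step that is already met when the one before it is completed fails the run):
1. both caps pressed home, the plate still standing on the warming block (value of joint each of cap_left, cap_right above 0.0065 m and horizontal distance between vial_plate and warmer below 0.06 m and z of vial_plate in the frame of warmer below 0.045 m), for 0.2 s.
2. the plate is borne by the lifter alone, at least 20 mm above the warming block, fingers off it (z of vial_plate in the frame of warmer above 0.06 m and contact force between lifter and vial_plate above 1 N and contact force between the fingers and vial_plate below 0.2 N and angle between vial_plate's own z axis and vertical below 0.25 rad), for 0.3 s.
At the end, for the whole second after the job is handed in: Both caps home (6.5 of 8 mm or more); plate level on the stage floor between the curbs (20 mm along, 15 mm across, 3 mm in height, 0.22 rad); lifter clear of the plate, flat on the bench, released; all at rest (value of joint each of cap_left, cap_right above 0.0065 m and x of vial_plate in the frame of stage_floor between -0.02 and 0.02 m and y of vial_plate in the frame of stage_floor between -0.015 and 0.015 m and z of vial_plate in the frame of stage_floor between -0.003 and 0.003 m and angle between the x axis of vial_plate and the x axis of stage, either way round below 0.22 rad and angle between vial_plate's own z axis and vertical below 0.05 rad and linear speed of each of vial_plate, lifter below 0.02 m/s and contact force between lifter and vial_plate below 0.05 N and height (world z) of lifter below 0.006 m and angle between lifter's own z axis and vertical below 0.06 rad); the robot touches nothing.
It fails at once if the fingers touch the plate, its vials or caps while it is lifted clear of block and stage (height (world z) of vial_plate above 0.055 m and contact force between the fingers and vial_plate above 0.5 N).
It fails at once if the plate is tipped by more than 0.35 rad (angle between vial_plate's own z axis and vertical above 0.35 rad).
It fails at once if the plate is dropped or flung (faster than 0.9 m/s) (linear speed of vial_plate above 0.9 m/s).
It fails at once if a bystander is moved by more than 30 mm (distance of any of amber_bottle, beaker, spare_vial, tip_box, cap_box, timer, clear_bottle from where it was at the start of the episode above 0.03 m).
It also fails if it takes over 70 s, if anything falls off the work surface, if the arm or the gripper's body presses on something with over 40 N, if the wrist force passes 120 N, or if a joint passes its speed limit or range.

ROBOT

A 6-joint arm with a two-finger parallel gripper is mounted at the origin on the work surface. World frame = base frame: x ahead of the robot, y to its left, z up, the work surface at z = 0. Lengths are in m, angles in rad, forces in N, time in s.
With the tool pointing down it reaches from about 0.35 to 0.85 m from the base axis. Payload 8.1 kg.
Tool frame: the origin (TCP) lies at the very end of the fingers, on their centre line; the grasp point (between the pads) lies 19 mm behind it; z points along the fingers, y is the line along which they close (so a half turn about z gives the same grasp; the last joint's range is limited). The gripper opens to 93 mm and grips with 3 to 60 N. Pads are 15 mm wide; open, the fingers measure 128 mm over their backs; the gripper's body (75 mm by 188 mm) begins 65 mm behind the grasp point.
Start: joints at [1.183, 0.13, 1.488, -0, 1.523, -0.085], TCP at [0.179, 0.573, 0.219] pointing down, gripper open.
Joint ranges: [-2.96, 2.96], [-0.89, 2.26], [0.02, 2.5], [-1.34, 4.48], [0, 2.73], [-2.66, 2.66]. Speed limits (rad/s): [2.39, 2.39, 2.79, 3.14, 3.14, 3.14].

INTERFACE

Orientations are given as a rotation vector (axis times angle).
In Python, from plant import robot, imaging gives the robot as it stands.
- The arm moves only by the tool jog_arm, never from a script. Its argument "rows" is a list of rows, each a list of 2 entries, a list of its own where there are three numbers: the shift along the tool's x, y, z each as a share of 0.2 m, from -1 to 1, then the turn, a rotation vector about the tool's x, y, z each as a share of pi/2 rad, from -1 to 1. A call has 1 to 5 rows; each row is the pose to reach, as a shift and turn from the pose commanded when the call began, along the tool's axes at that moment; what a row does not reach only later rows make up. A row lasts 1/10 s, in which the tool goes at most 50 mm and 8.59 degrees, less where a joint would pass 70% of its speed; a pose out of reach is approached as far as the arm can. A call with a number of a shift or a turn outside -1 to 1 is refused whole. A call with a gripper value outside its range is refused whole. "hand" is the closure, from -1 (fully open) to 1 (shut), set as the call begins (left out, the last holds). The fingers move at their own pace and stop on an object; "squeeze" is the grip in N (left out, the last holds). Time passes only in rows, so rows that repeat a pose let the fingers close. It gives the time, the measured TCP pose, the force, the opening and the grip force at its end, in the units of the state.
- robot.read_state(): the state, without advancing time (a new reading comes with each control period).
- imaging.read_camera(name): name is "scene" or "top" or "wrist"; returns a dict with "frame" (480x640x3 uint8, red, green, blue), "vertical_fov" (degrees; the focal length in pixels is half the picture's height over the tangent of half this angle, whatever the lens; pixels are square), "cx", "cy" (the principal point, pixels), "R" (3x3) and "t" (3): a world point X has camera coordinates R X + t. Camera axes: x right, y down, z forward; pixel columns grow to the right and rows downward; lengths in m; the calibration is good to about 2 mm. A picture is of the moment at which its call begins. There is no depth.
- robot.close_job(): hands the job in; it is judged then, once.
The state is a dict: "t": time; "q": joint angles; "dq": joint speeds; "joint_torque": joint torques, N m; "tool_pos": TCP position; "orientation": TCP orientation; "force": force on the tool from outside, world axes, zero at the start; "wrist_torque": the same for the moment, N m; "opening": finger opening in m; "gripper_force": force on a finger pad.
Only numpy, scipy, OpenCV 4.12 (cv2) and the standard library are available. Lean on these libraries where they do the work, as an engineer would, in place of code of your own. Each camera call takes 0.05 s, during which the arm holds its last target. There are 200 camera calls.

## Working session

There is one attempt and no reset: what is moved stays moved. The work goes in short steps, Python scripts to look and compute and a tool call to move; the robot and the scene stay as the last step left them, time stands still between calls to the robot, and variables do not carry over. Pictures are saved under pics/ and viewed, at most 13 in all, crops included, and the job is handed in when it is done.

Besides the shell and the picture viewer there is one more tool, called after "Call:" as name(argument=value, ...) on one line, values as JSON. jog_arm: Moves the arm, as the interface text tells. Its arguments: {"type":"object","properties":{"rows":{"type":"array"},"hand":{"type":"number"},"squeeze":{"type":"number"}},"required":["rows"]}

```bash
ls; mkdir -p pics
cat > h.py <<'E'
import numpy as np, cv2
from plant import robot, imaging
from scipy.spatial.transform import Rotation as Ro
def cam(n,save=None):
    c=imaging.read_camera(n); c['f']=240/np.tan(np.radians(c['vertical_fov'])/2)
    c['R']=np.array(c['R']);c['t']=np.array(c['t'])
    if save: cv2.imwrite('pics/'+save,c['frame'][:,:,::-1])
    return c
def ray(c,u,v):
    d=c['R'].T@np.array([(u-c['cx'])/c['f'],(v-c['cy'])/c['f'],1]); return -c['R'].T@c['t'],d
def onz(c,u,v,z):
    o,d=ray(c,u,v); return o+d*(z-o[2])/d[2]
def proj(c,X):
    p=c['R']@np.asarray(X,float)+c['t']; return np.array([p[0]/p[2]*c['f']+c['cx'],p[1]/p[2]*c['f']+c['cy']])
def st():
    s=robot.read_state(); return s
E
python3 - <<'E'
from h import *
for n in('scene','top'):
    c=cam(n,n+'0.png'); print(n,c['vertical_fov'],c['cx'],c['cy'],-c['R'].T@c['t'],c['R'])
s=st();print(s)
E
```

```text
pics
scene 51.99723922403522 319.0991018509883 247.4926373623671 [1.04331168 1.00285115 0.82838095] [[-0.88472173  0.4660657  -0.00708612]
 [ 0.26098707  0.48271527 -0.83598548]
 [-0.38620358 -0.74146391 -0.54870582]]
top 44.74038742906616 315.84802462553796 239.44783711967327 [ 0.18999218 -0.022656    1.63475941] [[ 0.06900394 -0.99760644  0.00445562]
 [-0.97673198 -0.0684678  -0.20324076]
 [ 0.20305936  0.00967246 -0.97911865]]
{'t': 0.1, 'q': array([ 1.18264884e+00,  1.31063725e-01,  1.48918355e+00,  9.20830285e-06,
        1.52299220e+00, -8.54081789e-02]), 'dq': array([ 1.06006575e-03, -2.27463365e-03, -1.93567421e-03,  5.00756909e-05,
       -9.48084411e-04, -1.93397697e-03]), 'joint_torque': array([ 1.01004094e-03, -5.61339533e+01, -4.93095303e+01,  7.69551401e-02,
        2.90439703e-02, -1.77865837e-05]), 'tool_pos': array([0.178666  , 0.57224175, 0.2176982 ]), 'orientation': array([-4.73668816e-01, -3.10527821e+00,  2.51093893e-03]), 'force': array([-0.23548954,  0.06625536, -0.44589542]), 'wrist_torque': array([0.01479026, 0.00981333, 0.05799254]), 'gripper_force': 0.0, 'opening': 0.09275341676548807}
```

```bash
python3 -c "
import cv2,numpy as np
print(cv2.imread('pics/top0.png').shape)"
```

```text
(480, 640, 3)
```

View pics/top0.png

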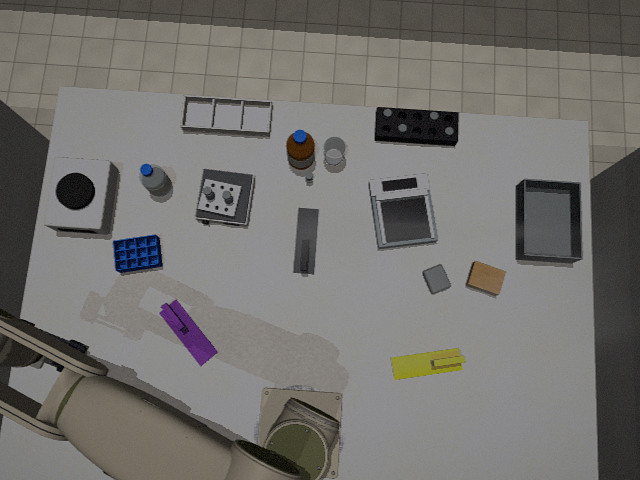

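View pics/scene0.png

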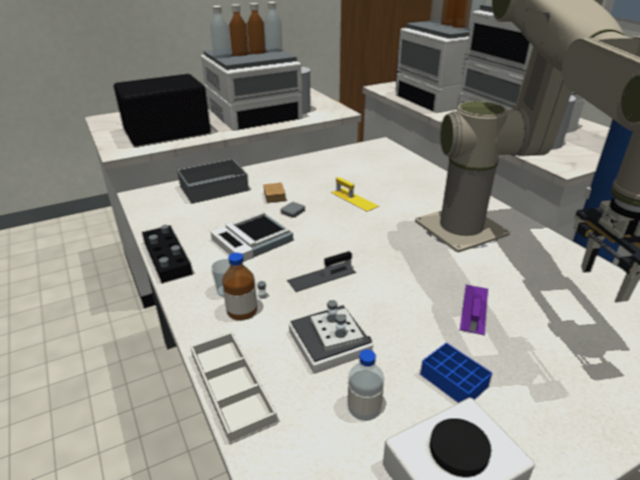

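Top view: the candidates for the lifter are the grey steel one at (306,241) with black handle near (304,258), the purple one at (188,332) and the yellow one at (428,363). I choose the grey one by the description. The plate on the warmer is at (222,198), the stage at (404,212). Next is a close crop to check.

Run:
```python
import cv2
a=cv2.imread('pics/top0.png')
cv2.imwrite('pics/c1.png',cv2.resize(a[120:285,185:451],None,fx=3,fy=3,interpolation=cv2.INTER_CUBIC))
```

```text
(no output)
```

View pics/c1.png

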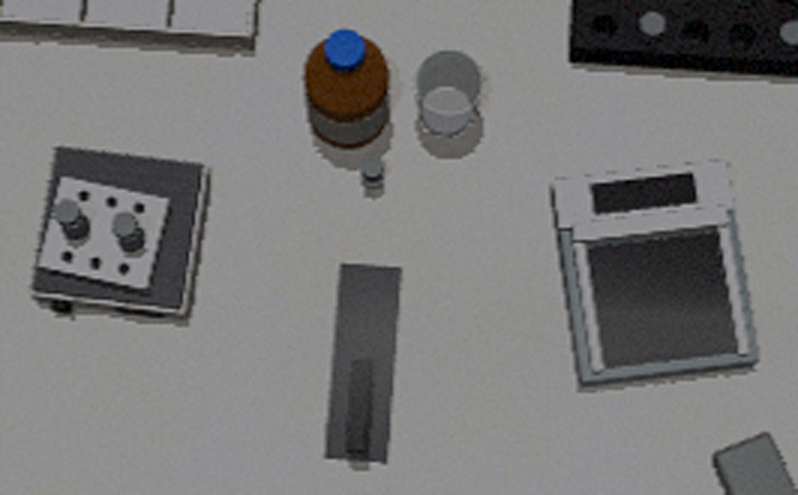

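The crop confirms the steel lifter, with its blade front at crop (371,265) and its handle at (360,410). The plate is the light rectangle with caps at crop (68,212) and (124,226). The stage floor quad is at (590,244), (718,228), (739,352), (604,370).

Run:
```python
from h import *
c=cam('top')
def P(pts,z):
    r=[]
    for u,v in pts: r.append(onz(c,185+u/3-.33,120+v/3-.33,z))
    return np.array(r)
def show(n,p):
    m=p.mean(0); print(n,m.round(4)); print((p-m).round(3).tolist(),'edges',[round(float(np.linalg.norm(p[i]-p[i-1])),4) for i in range(len(p))])
    a=p[0]+p[1]-p[2]-p[3]; print(' x dir deg',np.degrees(np.arctan2(a[1],a[0])))
show('lifter',P([(341,264),(401,267),(387,463),(326,458)],.0025))
show('warmtop',P([(58,148),(204,162),(187,310),(36,292)],.04))
show('plate',P([(64,178),(169,196),(152,290),(43,268)],.056))
show('stagefloor',P([(590,244),(718,228),(739,352),(604,370)],.03))
print('caps',P([(67,211),(124,225)],.104))
print('grip',P([(362,360),(347,460)],.05))
```

```text
lifter [0.5241 0.0215 0.0025]
[[0.095, 0.029, 0.0], [0.096, -0.029, 0.0], [-0.095, -0.029, 0.0], [-0.095, 0.029, 0.0]] edges [0.1892, 0.0579, 0.191, 0.0576]
 x dir deg -0.01238006023916492
warmtop [0.6298 0.2586 0.04  ]
[[0.074, 0.068, 0.0], [0.07, -0.072, 0.0], [-0.076, -0.069, 0.0], [-0.068, 0.073, 0.0]] edges [0.1423, 0.1402, 0.1454, 0.143]
 x dir deg -1.5914407877569503
plate [0.6193 0.2686 0.056 ]
[[0.05, 0.046, 0.0], [0.04, -0.054, 0.0], [-0.052, -0.047, 0.0], [-0.038, 0.056, 0.0]] edges [0.089, 0.1008, 0.0919, 0.1041]
 x dir deg -5.461823545020825
stagefloor [ 0.5996 -0.2564  0.03  ]
[[0.048, 0.071, 0.0], [0.072, -0.05, 0.0], [-0.047, -0.073, 0.0], [-0.073, 0.052, 0.0]] edges [0.1226, 0.1234, 0.1217, 0.1284]
 x dir deg 9.94985180439917
caps [[0.6240671  0.298027   0.104     ]
 [0.61456034 0.24506123 0.104     ]]
grip [[0.51598735 0.02205516 0.05      ]
 [0.42191778 0.02894977 0.05      ]]
```

Call:
jog_arm(rows=[[[-0.85,-0.265,0],[0,0,0]],[[-0.85,-0.265,0],[0,0,0]],[[-0.85,-0.265,0],[0,0,0]],[[-0.85,-0.265,0],[0,0,0]]], hand=1, squeeze=20)

```text
t: 0.55
tool_pos: [0.3278, 0.4691, 0.2183]
orientation: [0.476, 3.105, -0.002]
force: [-0.2, 0.2, -0.0]
opening: 0.0655
gripper_force: 0.0
```

Call:
jog_arm(rows=[[[-0.85,-0.265,0],[0,0,0]],[[-0.85,-0.265,0],[0,0,0]],[[-0.85,-0.265,0],[0,0,0]],[[-0.85,-0.265,0],[0,0,0]]])

```text
t: 0.95
tool_pos: [0.4744, 0.3674, 0.2183]
orientation: [0.477, 3.105, -0.001]
force: [0.0, 0.9, -0.2]
opening: 0.0337
gripper_force: 0.0
```

Call:
jog_arm(rows=[[[-0.85,-0.265,0],[0,0,-0.114]],[[-0.85,-0.265,0],[0,0,-0.114]],[[-0.85,-0.265,0],[0,0,-0.114]],[[-0.85,-0.265,0],[0,0,-0.114]],[[-0.85,-0.265,0],[0,0,-0.114]]])

```text
t: 1.45
tool_pos: [0.6208, 0.2653, 0.2174]
orientation: [-0.201, -3.135, 0.002]
force: [-1.1, 0.9, -0.4]
opening: 0.0004
gripper_force: 0.0
```

Run:
```python
from h import *
s=st();print(s['t'],s['tool_pos'],s['orientation'],s['force'],s['opening'],s['q'])
c=cam('wrist','w1.png'); print(-c['R'].T@c['t'],c['R'],c['vertical_fov'])
```

```text
1.45 [0.62082053 0.26533899 0.21743771] [-2.01262867e-01 -3.13468549e+00  2.06841507e-03] [-1.14525217  0.93320326 -0.41539585] 0.0003527394776528288 [ 3.28579046e-01  3.35166181e-01  1.25402249e+00 -1.04389418e-03
  1.55332564e+00 -1.11396433e+00]
[0.54598754 0.27552223 0.38460852] [[ 1.28195312e-01  9.91748555e-01 -8.75334303e-04]
 [ 9.54795343e-01 -1.23179885e-01  2.70541253e-01]
 [ 2.68201073e-01 -3.55178854e-02 -9.62707985e-01]] 70.16808832451825
```

View pics/w1.png

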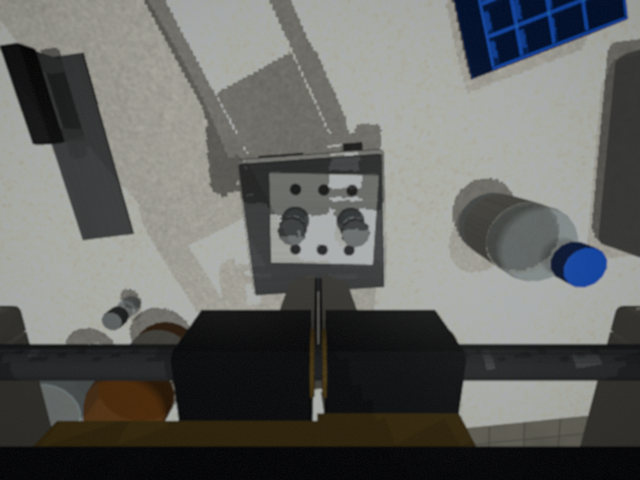

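Run:
```python
from h import *
c=cam('wrist'); g=cv2.cvtColor(c['frame'],cv2.COLOR_RGB2GRAY)
def W(pts,z): return np.array([onz(c,u,v,z) for u,v in pts])
pl=W([(270,173),(379,175),(374,265),(271,263)],.056)
print('plate',pl.mean(0).round(4),(pl-pl.mean(0)).round(3).tolist())
b=(pl[2]+pl[3]-pl[0]-pl[1]);print('yaw from x',np.degrees(np.arctan2(b[1],b[0])))
h=W([(295,189),(323,189),(352,190),(295,250),(322,250),(348,250)],.056);print('holes',h.round(4).tolist(),h.mean(0))
w=W([(240,166),(383,153),(384,286),(255,293)],.04);print('warm',w.mean(0).round(4),(w-w.mean(0)).round(3).tolist())
print('caps',W([(293,233),(355,233)],.106))
big=cv2.resize(c['frame'][140:300,225:395,::-1],None,fx=3.5,fy=3.5,interpolation=cv2.INTER_CUBIC);cv2.imwrite('pics/w1c.png',big)
```

```text
plate [0.6178 0.2733 0.056 ] [[-0.052, -0.045, 0.0], [-0.037, 0.058, 0.0], [0.053, 0.045, 0.0], [0.037, -0.058, -0.0]]
yaw from x -8.271000800626844
holes [[0.5835, 0.25, 0.056], [0.5869, 0.2766, 0.056], [0.5914, 0.3041, 0.056], [0.6442, 0.2411, 0.056], [0.6476, 0.2681, 0.056], [0.651, 0.2941, 0.056]] [0.61742621 0.27232378 0.056     ]
warm [0.628  0.2638 0.04  ] [[-0.072, -0.066, 0.0], [-0.066, 0.075, 0.0], [0.074, 0.066, 0.0], [0.064, -0.075, 0.0]]
caps [[0.61395965 0.24705539 0.106     ]
 [0.62058389 0.29890683 0.106     ]]
```

View pics/w1c.png

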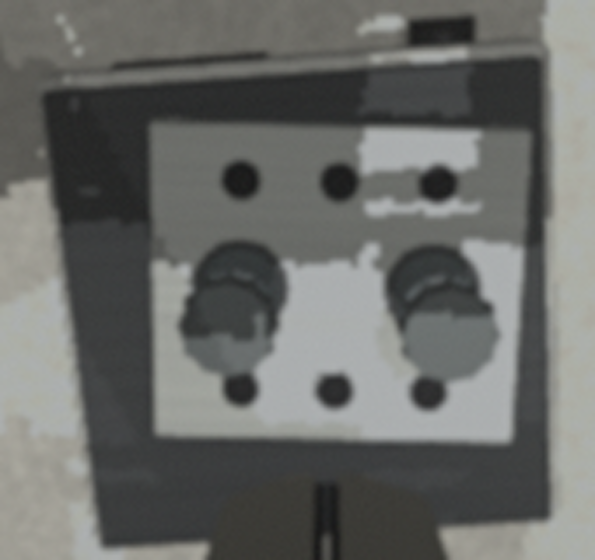

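The crop shows the caps' upper faces centred at full-frame pixels (290,234) and (353,235). That gives a plate centre near (0.618, 0.272) with a yaw of about -8.3°. Press the right cap first.

Call:
jog_arm(rows=[[[0.021,-0.105,0.25],[0,0,0]],[[0.021,-0.105,0.42],[0,0,0]],[[0.021,-0.105,0.497],[0,0,0]],[[0.021,-0.105,0.497],[0,0,0]]])

```text
t: 1.95
tool_pos: [0.6086, 0.2491, 0.1162]
orientation: [-0.192, -3.13, 0.003]
force: [-0.4, -0.3, -0.3]
opening: 0.0006
gripper_force: 0.0
```

Call:
jog_arm(rows=[[[0,0,0.0125],[0,0,0]],[[0,0,0.025],[0,0,0]],[[0,0,0.0375],[0,0,0]],[[0,0,0.05],[0,0,0]],[[0,0,0.0625],[0,0,0]]])

```text
t: 2.45
tool_pos: [0.6119, 0.2487, 0.1072]
orientation: [0.194, 3.135, 0.001]
force: [0.0, 0.0, -0.4]
opening: 0.0006
gripper_force: 0.0
```

Call:
jog_arm(rows=[[[0,0,0.007],[0,0,0]],[[0,0,0.014],[0,0,0]],[[0,0,0.021],[0,0,0]],[[0,0,0.028],[0,0,0]],[[0,0,0.028],[0,0,0]]])

```text
t: 2.95
tool_pos: [0.6115, 0.2485, 0.1017]
orientation: [0.194, 3.136, 0.0]
force: [-2.2, -1.1, 3.6]
opening: 0.0001
gripper_force: 2.2
```

Call:
jog_arm(rows=[[[0,0,0.005],[0,0,0]],[[0,0,0.01],[0,0,0]],[[0,0,0.015],[0,0,0]],[[0,0,0.02],[0,0,0]],[[0,0,0.02],[0,0,0]]])

```text
t: 3.45
tool_pos: [0.6116, 0.2485, 0.0983]
orientation: [0.194, 3.135, -0.0]
force: [-5.3, -1.9, 8.6]
opening: 0.0008
gripper_force: 4.3
```

Call:
jog_arm(rows=[[[0,0,0.003],[0,0,0]],[[0,0,0.006],[0,0,0]],[[0,0,0.008],[0,0,0]],[[0,0,0.008],[0,0,0]]])

```text
t: 3.85
tool_pos: [0.6117, 0.2485, 0.0983]
orientation: [0.194, 3.135, 0.0]
force: [-11.1, -3.3, 19.0]
opening: 0.0003
gripper_force: 9.0
```

Right cap home (force rises at a constant 0.0983 m). Next the left cap.

Call:
jog_arm(rows=[[[0,0,-0.06],[0,0,0]],[[0,0,-0.1],[0,0,0]],[[-0.02,0.15,-0.1],[0,0,0]],[[-0.02,0.252,-0.1],[0,0,0]],[[-0.02,0.252,-0.1],[0,0,0]]])

```text
t: 4.35
tool_pos: [0.6219, 0.3005, 0.1159]
orientation: [0.191, 3.135, 0.002]
force: [-0.3, -0.3, 1.9]
opening: 0.0005
gripper_force: 0.0
```

Call:
jog_arm(rows=[[[0,0,0.0125],[0,0,0]],[[0,0,0.025],[0,0,0]],[[0,0,0.0375],[0,0,0]],[[0,0,0.05],[0,0,0]],[[0,0,0.058],[0,0,0]]])

```text
t: 4.85
tool_pos: [0.6217, 0.2973, 0.1043]
orientation: [-0.195, -3.135, 0.001]
force: [-2.3, -1.6, 5.6]
opening: 0.0004
gripper_force: 3.0
```

Call:
jog_arm(rows=[[[0,0,0.007],[0,0,0]],[[0,0,0.014],[0,0,0]],[[0,0,0.021],[0,0,0]],[[0,0,0.028],[0,0,0]],[[0,0,0.03],[0,0,0]]])

```text
t: 5.35
tool_pos: [0.6217, 0.2973, 0.0985]
orientation: [-0.195, -3.135, 0.001]
force: [-3.1, -3.4, 5.8]
opening: 0.0004
gripper_force: 3.0
```

Call:
jog_arm(rows=[[[0,0,0.003],[0,0,0]],[[0,0,0.007],[0,0,0]],[[0,0,0.01],[0,0,0]],[[0,0,0.01],[0,0,0]]])

```text
t: 5.75
tool_pos: [0.6219, 0.2973, 0.0983]
orientation: [0.195, 3.135, -0.001]
force: [-8.3, -5.0, 15.1]
opening: 0.0004
gripper_force: 7.4
```

Left cap is home too. Moving up and over the lifter.

Call:
jog_arm(rows=[[[0,0,-0.2],[0,0,0]],[[0,0,-0.45],[0,0,0]],[[0,0,-0.62],[0,0,0]],[[0,0,-0.62],[0,0,0]]])

```text
t: 6.15
tool_pos: [0.6249, 0.299, 0.2282]
orientation: [0.194, 3.125, 0.008]
force: [-0.1, 0.4, 0.8]
opening: 0.0006
gripper_force: 0.0
```

Call:
jog_arm(rows=[[[0.028,-0.685,0],[0,0,0]],[[0.028,-0.685,0],[0,0,0]],[[0.028,-0.685,0],[0,0,0]],[[0.028,-0.685,0],[0,0,0]]], hand=-1)

```text
t: 6.55
tool_pos: [0.5987, 0.1581, 0.2192]
orientation: [-0.201, -3.134, 0.003]
force: [0.6, 0.8, -0.2]
opening: 0.028
gripper_force: 0.0
```

Call:
jog_arm(rows=[[[0.028,-0.685,0],[0,0,-0.079]],[[0.028,-0.685,0],[0,0,-0.079]],[[0.028,-0.685,0],[0,0,-0.079]],[[0.028,-0.685,0],[0,0,-0.079]],[[0.028,-0.685,0],[0,0,-0.079]]])

```text
t: 7.05
tool_pos: [0.5767, 0.0274, 0.2195]
orientation: [-0.002, -3.141, -0.001]
force: [-0.4, 0.9, -0.5]
opening: 0.0678
gripper_force: 0.0
```

Call:
jog_arm(rows=[[[0,0,0],[0,0,0]],[[0,0,0],[0,0,0]]])

```text
t: 7.25
tool_pos: [0.5769, 0.029, 0.2197]
orientation: [0.003, -3.141, -0.001]
force: [-0.6, 0.5, 0.7]
opening: 0.0838
gripper_force: 0.0
```

Run:
```python
from h import *
c=cam('wrist','w2.png'); s=st(); print(s['tool_pos'],s['orientation'],s['t'])
g=cv2.cvtColor(c['frame'],cv2.COLOR_RGB2GRAY)
hsv=cv2.cvtColor(c['frame'],cv2.COLOR_RGB2HSV)
# expected projections
for n,X in dict(tip=(.619,.0215,.0025),rear=(.429,.0215,.0025),grip=(.47,.0235,.055)).items(): print(n,proj(c,X))
top=cam('top')
```

```text
[0.57688673 0.02893833 0.21969444] [ 3.41867888e-03 -3.14129308e+00 -4.12140338e-04] 7.3
tip [310.85619683 246.87975286]
rear [310.16102361  69.65469969]
grip [311.36263498 107.15552334]
```

View pics/w2.png

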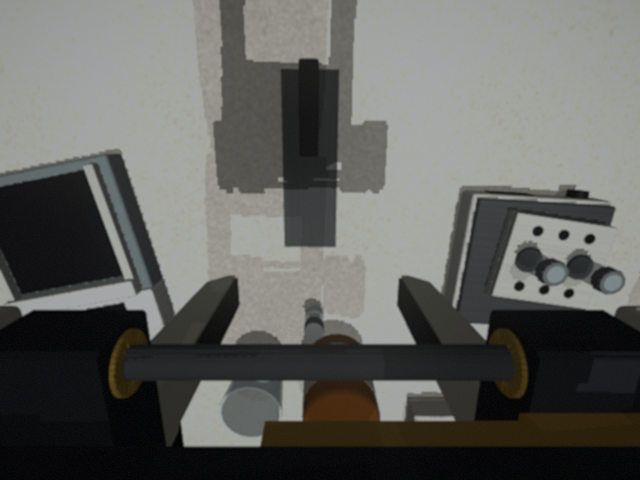

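The lifter sheet spans (281,69) to (335,247) in the wrist view, which matches the predicted pose: origin (0.472, 0.0213), yaw 0. The bar's centre column is 309. I'll grip slightly forward on the bar, at lifter x = +25.

Call:
jog_arm(rows=[[[0.2,-0.038,0],[0,0,0]],[[0.4,-0.038,0.2],[0,0,0]],[[0.4,-0.038,0.4],[0,0,0]],[[0.4,-0.038,0.5],[0,0,0]],[[0.4,-0.038,0.5],[0,0,0]]])

```text
t: 7.85
tool_pos: [0.4938, 0.0207, 0.1163]
orientation: [0.002, -3.135, -0.001]
force: [-0.4, -0.1, -0.5]
opening: 0.0929
gripper_force: 0.0
```

Call:
jog_arm(rows=[[[0,0,0],[0,0,0]],[[0,0,0.2],[0,0,0]],[[0,0,0.36],[0,0,0]],[[0,0,0.44],[0,0,0]],[[0,0,0.44],[0,0,0]]])

```text
t: 8.35
tool_pos: [0.4965, 0.0201, 0.0313]
orientation: [0.001, -3.14, -0.0]
force: [0.1, 0.5, -0.1]
opening: 0.0931
gripper_force: 0.0
```

Call:
jog_arm(rows=[[[0,0.006,0.027],[0,0,0]],[[0,0.006,0.027],[0,0,0]]])

```text
t: 8.55
tool_pos: [0.4984, 0.0212, 0.0281]
orientation: [-0.001, 3.139, -0.0]
force: [0.1, -0.2, -1.0]
opening: 0.0929
gripper_force: 0.0
```

Call:
jog_arm(rows=[[[0,0,0],[0,0,0]],[[0,0,0],[0,0,0]],[[0,0,0],[0,0,0]],[[0,0,0],[0,0,0]],[[0,0,0],[0,0,0]]], hand=1, squeeze=60)

```text
t: 9.05
tool_pos: [0.4969, 0.0211, 0.0267]
orientation: [-0.0, 3.141, 0.0]
force: [0.1, -0.3, -0.2]
opening: 0.0574
gripper_force: 0.0
```

Call:
jog_arm(rows=[[[0,0,0],[0,0,0]],[[0,0,0],[0,0,0]],[[0,0,0],[0,0,0]],[[0,0,0],[0,0,0]],[[0,0,0],[0,0,0]]])

```text
t: 9.55
tool_pos: [0.4968, 0.0211, 0.0265]
orientation: [0.001, -3.142, 0.0]
force: [0.7, 0.8, -1.0]
opening: 0.0174
gripper_force: 33.3
```

Grip confirmed (opening 17.4 mm). Lifting it and moving behind the plate.

Call:
jog_arm(rows=[[[0,0,-0.05],[0,0,0]],[[0,0,-0.15],[0,0,0]],[[0,0,-0.3],[0,0,0]],[[0,0,-0.42],[0,0,0]],[[0,0,-0.5],[0,0,0]]])

```text
t: 10.05
tool_pos: [0.4976, 0.0211, 0.1292]
orientation: [-0.001, 3.139, -0.0]
force: [-0.7, -0.1, -1.7]
opening: 0.0173
gripper_force: 60.0
```

Call:
jog_arm(rows=[[[0.03,0.1,0],[0,0,0.02]],[[0.07,0.27,0],[0,0,0.05]],[[0.12,0.48,0],[0,0,0.08]],[[0.17,0.68,0],[0,0,0.092]],[[0.21,0.85,0],[0,0,0.092]]])

```text
t: 10.55
tool_pos: [0.4538, 0.1929, 0.1271]
orientation: [-0.227, -3.133, -0.001]
force: [0.0, -0.6, -2.7]
opening: 0.0175
gripper_force: 60.0
```

Run:
```python
from h import *
s=st(); print(s['tool_pos'],s['orientation'],s['t'],s['gripper_force'],s['force'],s['wrist_torque'])
p=np.array([.428,.300,.127])-s['tool_pos']; R=Ro.from_rotvec(s['orientation']).as_matrix(); print(R.T@p/.2)
print('yaw',np.degrees(np.arctan2(-R[0,1],R[1,1])))
```

```text
[0.45381791 0.19287163 0.12708565] [-2.27165038e-01 -3.13334328e+00 -6.43564206e-04] 10.55 59.9855500459671 [ 0.04287472 -0.60291869 -2.68443374] [ 0.02646926  0.01123    -0.03436047]
[0.20500076 0.51142036 0.00064759]
yaw -8.29329279690111
```

Call:
jog_arm(rows=[[[0.06,0.15,0],[0,0,0]],[[0.14,0.33,0],[0,0,0]],[[0.19,0.46,0],[0,0,0]],[[0.205,0.511,0],[0,0,0]],[[0.205,0.511,0],[0,0,0]]])

```text
t: 11.05
tool_pos: [0.4284, 0.2991, 0.1268]
orientation: [-0.223, -3.134, 0.0]
force: [0.2, -1.1, -2.6]
opening: 0.0176
gripper_force: 60.0
```

Call:
jog_arm(rows=[[[0,0,0],[0,0,0]],[[0,0,0],[0,0,0]]])

```text
t: 11.25
tool_pos: [0.4292, 0.2969, 0.1265]
orientation: [-0.228, -3.133, 0.001]
force: [-0.5, -0.0, -2.4]
opening: 0.0175
gripper_force: 60.0
```

Run:
```python
from h import *
s=st(); print(s['tool_pos'],s['orientation'],s['t'])
R=Ro.from_rotvec(s['orientation']).as_matrix()
print('yaw',np.degrees(np.arctan2(-R[0,1],R[1,1])), 'tilt',R[:,2])
c=cam('wrist'); f=cv2.cvtColor(c['frame'],cv2.COLOR_RGB2BGR)
# lifter frame: TCP at lifter x=+25, z=.0265 ; lifter x=-toolx
L=lambda x,y,z: s['tool_pos']+R@np.array([-(x-.025),y,-(z-.0265)])
for n,p in dict(tipL=(.147,.03,.0025),tipR=(.147,-.03,.0025)).items(): print(n,proj(c,L(*p)),L(*p))
pc=np.array([.6178,.2725]);a=np.radians(-8.3);d=np.array([np.cos(a),np.sin(a)]);n=np.array([-d[1],d[0]])
for sx,sy in((-1,-1),(-1,1),(1,1),(1,-1)):
    q=pc+d*.045*sx+n*.052*sy; print('pl',sx,sy,proj(c,[*q,.056]))
cv2.imwrite('pics/w3.png',f)
```

```text
[0.42916944 0.29691281 0.12649313] [-2.28159291e-01 -3.13315089e+00  9.23594209e-04] 11.25
yaw -8.329970613657032 tilt [-1.87534483e-04 -5.75906037e-04 -9.99999817e-01]
tipL [360.46259274 438.1483207 ] [0.55422406 0.30890787 0.10246276]
tipR [274.16247323 438.20576435] [0.54553164 0.24954088 0.10249858]
pl -1 -1 [259.59913616 414.53122122]
pl -1 1 [382.73903698 414.45620952]
pl 1 1 [377.76272058 495.39057824]
pl 1 -1 [264.21478198 495.45235204]
```

View pics/w3.png

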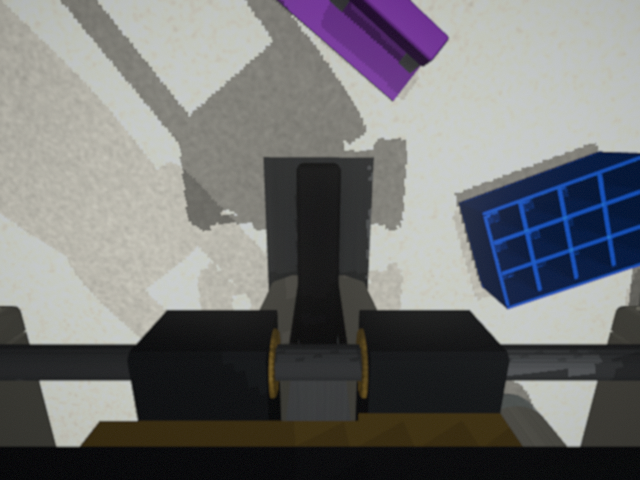

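This view shows the lifter held straight, but it hides everything forward of the blade. I'll lower to entry height and check with the fixed cameras, using drawn outlines.

Call:
jog_arm(rows=[[[0,0.015,0.05],[0,0,0]],[[0,0.015,0.13],[0,0,0]],[[0,0.015,0.21],[0,0,0]],[[0,0.015,0.26],[0,0,0]],[[0,0.015,0.27],[0,0,0]]])

```text
t: 11.8
tool_pos: [0.4282, 0.3001, 0.0705]
orientation: [-0.227, -3.131, 0.003]
force: [1.1, -0.8, -2.3]
opening: 0.0174
gripper_force: 60.0
```

Call:
jog_arm(rows=[[[0,0,0],[0,0,0]],[[0,0,0],[0,0,0]]])

```text
t: 12.0
tool_pos: [0.4298, 0.3013, 0.0733]
orientation: [0.226, 3.132, 0.001]
force: [-0.0, 0.8, -2.9]
opening: 0.0176
gripper_force: 60.0
```

```bash
cat > ov.py <<'E'
from h import *
import sys
def overlay(name,pc,yaw,pz,boxes,gx=.025):
    s=st(); R=Ro.from_rotvec(s['orientation']).as_matrix(); print(s['tool_pos'],s['orientation'],s['t'],s['force'])
    L=lambda x,y,z: s['tool_pos']+R@np.array([-(x-gx),y,-(z-.0265)])
    d=np.array([np.cos(yaw),np.sin(yaw)]);n=np.array([-d[1],d[0]])
    Pl=lambda x,y,z: np.array([*(np.array(pc)+d*x+n*y),pz+z])
    outs=[]
    for cn,(u0,u1,v0,v1,k) in boxes.items():
        c=cam(cn); im=c['frame'][v0:v1,u0:u1,::-1].copy(); im=cv2.resize(im,None,fx=k,fy=k,interpolation=cv2.INTER_CUBIC)
        def poly(P,col):
            q=np.array([(proj(c,p)-[u0,v0]+.5)*k-.5 for p in P]); cv2.polylines(im,[np.round(q*8).astype(np.int32)],True,col,1,cv2.LINE_AA,3)
        poly([Pl(x,y,.016) for x,y in((-.045,-.052),(-.045,.052),(.045,.052),(.045,-.052))],(0,255,0))
        for y in(-.027,.027): poly([Pl(.012*np.cos(t),y+.012*np.sin(t),.058) for t in np.linspace(0,6.28,20)],(0,255,255))
        poly([L(x,y,.0025) for x,y in((-.043,-.03),(-.043,.03),(.147,.03),(.147,-.03))],(0,0,255))
        outs.append(im)
    h=max(o.shape[0] for o in outs)
    outs=[cv2.copyMakeBorder(o,0,h-o.shape[0],0,0,cv2.BORDER_CONSTANT) for o in outs]
    cv2.imwrite('pics/'+name,np.hstack(outs)); print(np.hstack(outs).shape)
E
python3 - <<'E'
from ov import *
overlay('o1.png',(.6178,.2725),np.radians(-8.3),.04,{'top':(180,270,150,270,4),'scene':(280,390,290,400,4)})
E
```

```text
[0.42983186 0.30132203 0.07328249] [2.26402984e-01 3.13242497e+00 1.01881890e-03] 12.0 [-0.02015554  0.83913265 -2.89196645]
(480, 800, 3)
```

View pics/o1.png

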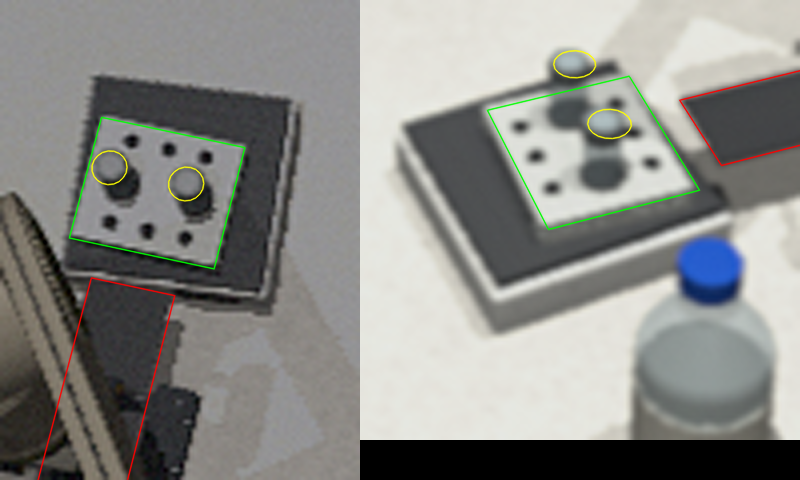

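The outlines fit the plate, caps (both home) and lifter in both views to within a pixel or so. Lower 4 mm and slide in.

Call:
jog_arm(rows=[[[0,-0.007,0.015],[0,0,0]],[[0,-0.007,0.022],[0,0,0]],[[-0.02,-0.007,0.022],[0,0,0]],[[-0.06,-0.007,0.022],[0,0,0]],[[-0.1,-0.007,0.022],[0,0,0]]])

```text
t: 12.6
tool_pos: [0.4497, 0.2968, 0.0683]
orientation: [0.226, 3.133, 0.0]
force: [-0.3, 0.2, -2.4]
opening: 0.0177
gripper_force: 60.0
```

Call:
jog_arm(rows=[[[0,0,0],[0,0,0]],[[0,0,0],[0,0,0]]])

```text
t: 12.8
tool_pos: [0.4492, 0.2967, 0.0681]
orientation: [-0.227, -3.133, 0.0]
force: [-0.3, -0.1, -2.0]
opening: 0.0175
gripper_force: 60.0
```

Call:
jog_arm(rows=[[[-0.04,0.002,-0.003],[0,0,0]],[[-0.09,0.002,-0.003],[0,0,0]],[[-0.14,0.002,-0.003],[0,0,0]],[[-0.19,0.002,-0.003],[0,0,0]],[[-0.24,0.002,-0.003],[0,0,0]]])

```text
t: 13.3
tool_pos: [0.4975, 0.2901, 0.0687]
orientation: [0.227, 3.133, -0.0]
force: [0.3, 0.6, -2.5]
opening: 0.0176
gripper_force: 60.0
```

Call:
jog_arm(rows=[[[-0.05,0,0],[0,0,0]],[[-0.11,0,0],[0,0,0]],[[-0.17,0,0],[0,0,0]],[[-0.22,0,0],[0,0,0]],[[-0.26,0,0],[0,0,0]]])

```text
t: 13.8
tool_pos: [0.5489, 0.2827, 0.0687]
orientation: [0.227, 3.133, -0.0]
force: [0.2, 0.5, -1.2]
opening: 0.0176
gripper_force: 60.0
```

Call:
jog_arm(rows=[[[0,0,0],[0,0,0]],[[0,0,0],[0,0,0]],[[0,0,0],[0,0,0]]])

```text
t: 14.1
tool_pos: [0.5474, 0.283, 0.0686]
orientation: [-0.226, -3.133, 0.0]
force: [-0.0, -0.9, -1.8]
opening: 0.0174
gripper_force: 60.0
```

Call:
jog_arm(rows=[[[0,0,-0.01],[0,0,0]],[[0,0,-0.02],[0,0,0]],[[0,0,-0.03],[0,0,0]],[[0,0,-0.04],[0,0,0]],[[0,0,-0.055],[0,0,0]]])

```text
t: 14.6
tool_pos: [0.5474, 0.2828, 0.0795]
orientation: [-0.226, -3.133, 0.001]
force: [0.2, -0.4, -5.6]
opening: 0.0178
gripper_force: 60.0
```

Call:
jog_arm(rows=[[[0,0,-0.015],[0,0,0]],[[0,0,-0.03],[0,0,0]],[[0,0,-0.045],[0,0,0]],[[0,0,-0.055],[0,0,0]],[[0,0,-0.06],[0,0,0]]])

```text
t: 15.1
tool_pos: [0.548, 0.2829, 0.0921]
orientation: [0.226, 3.133, 0.0]
force: [0.7, -0.2, -4.9]
opening: 0.0175
gripper_force: 60.0
```

Run:
```python
from ov import *
s=st(); print(s['wrist_torque'],s['gripper_force'])
R=Ro.from_rotvec(s['orientation']).as_matrix(); print('toolx',R[:,0])
overlay('o2.png',(.6178,.2725),np.radians(-8.3),s['tool_pos'][2]-.0265-.0055,{'top':(180,280,150,270,4),'scene':(280,380,280,400,4)})
```

```text
[ 0.03590544  0.17739931 -0.0085853 ] 59.9854052066803
toolx [-9.89632790e-01  1.43620329e-01 -3.76067193e-04]
[0.54803225 0.28293592 0.09210532] [2.26157115e-01 3.13305034e+00 2.90631579e-04] 15.1 [ 0.66075367 -0.21685713 -4.85071355]
(480, 800, 3)
```

View pics/o2.png

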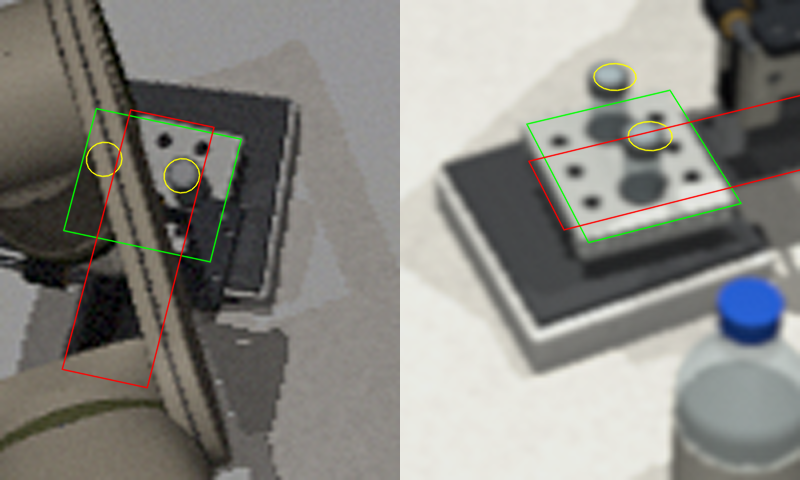

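The plate rides level on the blade, with caps home and the fingers well behind it. Raise further, then carry with a smooth speed profile.

Call:
jog_arm(rows=[[[0,0,-0.02],[0,0,0]],[[0,0,-0.06],[0,0,0]],[[0,0,-0.12],[0,0,0]],[[0,0,-0.18],[0,0,0]],[[0,0,-0.23],[0,0,0]]])

```text
t: 15.7
tool_pos: [0.5485, 0.2832, 0.1399]
orientation: [0.226, 3.132, 0.001]
force: [-0.4, 0.3, -4.3]
opening: 0.0175
gripper_force: 60.0
```

Call:
jog_arm(rows=[[[0,0,-0.04],[0,0,0]],[[0,0,-0.06],[0,0,0]],[[0,0,-0.07],[0,0,0]],[[0,0,-0.07],[0,0,0]]])

```text
t: 16.1
tool_pos: [0.5478, 0.2829, 0.1517]
orientation: [-0.226, -3.133, 0.0]
force: [0.3, -0.6, -5.4]
opening: 0.0174
gripper_force: 60.0
```

Call:
jog_arm(rows=[[[0.002,-0.02,0],[0,0,0]],[[0.007,-0.06,0],[0,0,0]],[[0.015,-0.119,0],[0,0,0]],[[0.025,-0.198,0],[0,0,0]],[[0.036,-0.288,0],[0,0,0]]])

```text
t: 16.6
tool_pos: [0.5319, 0.2256, 0.1515]
orientation: [-0.226, -3.133, 0.001]
force: [-0.1, 0.1, -3.7]
opening: 0.0175
gripper_force: 60.0
```

Call:
jog_arm(rows=[[[0.011,-0.089,0],[0,0,0]],[[0.022,-0.179,0],[0,0,0]],[[0.034,-0.268,0],[0,0,0]],[[0.045,-0.357,0],[0,0,0]],[[0.056,-0.446,0],[0,0,0]]])

```text
t: 17.1
tool_pos: [0.5081, 0.1387, 0.1518]
orientation: [0.226, 3.133, -0.0]
force: [-0.2, -0.3, -4.5]
opening: 0.0178
gripper_force: 60.0
```

Call:
jog_arm(rows=[[[0.011,-0.089,0],[0,0,0]],[[0.022,-0.179,0],[0,0,0]],[[0.034,-0.268,0],[0,0,0]],[[0.045,-0.357,0],[0,0,0]],[[0.056,-0.446,0],[0,0,0]]])

```text
t: 17.6
tool_pos: [0.4841, 0.0522, 0.1518]
orientation: [0.226, 3.133, -0.0]
force: [-0.2, 0.4, -5.4]
opening: 0.0179
gripper_force: 60.0
```

Call:
jog_arm(rows=[[[0.011,-0.089,0],[0,0,0]],[[0.021,-0.164,0],[0,0,0]],[[0.027,-0.218,0],[0,0,0]],[[0.032,-0.253,0],[0,0,0]],[[0.035,-0.276,0],[0,0,0]]])

```text
t: 18.1
tool_pos: [0.4697, -0.0006, 0.1518]
orientation: [0.227, 3.133, 0.0]
force: [0.0, 0.4, -4.4]
opening: 0.0177
gripper_force: 60.0
```

Call:
jog_arm(rows=[[[0,0,0],[0,0,-0.005]],[[0,0,0],[0,0,-0.02]],[[0,0,0],[0,0,-0.04]],[[0,0,0],[0,0,-0.065]],[[0,0,0],[0,0,-0.09]]])

```text
t: 18.6
tool_pos: [0.4699, 0.0006, 0.1517]
orientation: [0.002, -3.141, -0.0]
force: [-0.1, -0.5, -5.0]
opening: 0.0174
gripper_force: 60.0
```

Call:
jog_arm(rows=[[[0,0,0],[0,0,-0.025]],[[0,0,0],[0,0,-0.05]],[[0,0,0],[0,0,-0.075]],[[0,0,0],[0,0,-0.095]],[[0,0,0],[0,0,-0.113]]])

```text
t: 19.1
tool_pos: [0.4699, 0.0005, 0.1517]
orientation: [0.279, -3.129, -0.0]
force: [-0.7, -0.1, -4.6]
opening: 0.0175
gripper_force: 60.0
```

Run:
```python
from h import *
s=st(); print(s['tool_pos'],s['orientation'],s['t'],s['force'],s['wrist_torque'])
R=Ro.from_rotvec(s['orientation']).as_matrix(); print('yaw',np.degrees(np.arctan2(-R[0,1],R[1,1])))
a=cv2.imread('pics/top0.png'); c=cam('top')
# stage floor: dark region in rect
g=cv2.cvtColor(a,cv2.COLOR_BGR2GRAY); m=np.zeros_like(g); m[192:248,370:440]=(g[192:248,370:440]<95)*255
m=cv2.morphologyEx(m,cv2.MORPH_OPEN,np.ones((5,5),np.uint8))
cs,_=cv2.findContours(m,cv2.RETR_EXTERNAL,cv2.CHAIN_APPROX_NONE); k=max(cs,key=cv2.contourArea)
w=np.array([onz(c,*p,.03)[:2] for p in k[:,0,:]],np.float32); print(cv2.minAreaRect(w*1000))
```

```text
[0.46991344 0.00051142 0.15169441] [ 2.79245778e-01 -3.12906544e+00 -2.33076562e-04] 19.1 [-0.6656033  -0.05070846 -4.63491643] [-0.00458933  0.23802315 -0.01039118]
yaw 10.199422948178963
((601.5034790039062, -254.62564086914062), (125.93181610107422, 126.99005889892578), 10.962591171264648)
```

Call:
jog_arm(rows=[[[-0.001,-0.02,0],[0,0,0]],[[-0.003,-0.06,0],[0,0,0]],[[-0.006,-0.12,0],[0,0,0]],[[-0.01,-0.2,0],[0,0,0]],[[-0.014,-0.29,0],[0,0,0]]])

```text
t: 19.65
tool_pos: [0.4829, -0.058, 0.1518]
orientation: [-0.274, 3.129, -0.0]
force: [0.4, 0.3, -5.2]
opening: 0.0176
gripper_force: 60.0
```

Call:
jog_arm(rows=[[[-0.004,-0.081,0],[0,0,0]],[[-0.008,-0.162,0],[0,0,0]],[[-0.012,-0.243,0],[0,0,0]],[[-0.016,-0.324,0],[0,0,0]],[[-0.019,-0.405,0],[0,0,0]]])

```text
t: 20.15
tool_pos: [0.5007, -0.1372, 0.1517]
orientation: [0.274, -3.13, -0.0]
force: [-0.1, 0.4, -4.7]
opening: 0.0177
gripper_force: 60.0
```

Call:
jog_arm(rows=[[[-0.004,-0.081,0],[0,0,0]],[[-0.008,-0.162,0],[0,0,0]],[[-0.012,-0.243,0],[0,0,0]],[[-0.016,-0.324,0],[0,0,0]],[[-0.019,-0.405,0],[0,0,0]]])

```text
t: 20.65
tool_pos: [0.5186, -0.2162, 0.1517]
orientation: [0.274, -3.13, -0.0]
force: [1.0, -0.1, -5.3]
opening: 0.018
gripper_force: 60.0
```

Call:
jog_arm(rows=[[[-0.004,-0.085,0],[0,0,-0.001]],[[-0.007,-0.16,0],[0,0,-0.002]],[[-0.01,-0.214,0],[0,0,-0.003]],[[-0.012,-0.25,0],[0,0,-0.003]],[[-0.013,-0.276,0],[0,0,-0.003]]])

```text
t: 21.15
tool_pos: [0.5305, -0.2693, 0.1516]
orientation: [0.281, -3.129, -0.0]
force: [-0.5, 0.2, -4.1]
opening: 0.0177
gripper_force: 60.0
```

Call:
jog_arm(rows=[[[0,0,0.02],[0,0,0]],[[0,0,0.06],[0,0,0]],[[0,0,0.11],[0,0,0]],[[0,0,0.15],[0,0,0]],[[0,0,0.18],[0,0,0]]])

```text
t: 21.65
tool_pos: [0.5298, -0.2681, 0.1141]
orientation: [0.282, -3.127, -0.002]
force: [0.0, 0.9, -4.4]
opening: 0.0176
gripper_force: 60.0
```

Run:
```python
import ov
from ov import *
s=st(); R=Ro.from_rotvec(s['orientation']).as_matrix(); print('yaw',np.degrees(np.arctan2(-R[0,1],R[1,1])))
pc=(s['tool_pos']-R[:,0]*.07)[:2]
print(pc)
overlay('o3.png',pc,np.radians(10.5),s['tool_pos'][2]-.0265-.0055,{'top':(350,450,155,275,4),'scene':(200,300,190,270,4)})
# stage outline too
im=cv2.imread('pics/o3.png')
d=np.array([np.cos(np.radians(10.5)),np.sin(np.radians(10.5))]);n=np.array([-d[1],d[0]])
for off,(cn,u0,v0) in {0:('top',350,155),400:('scene',200,190)}.items():
    c=cam(cn); q=[]
    for x,y in((-.062,-.064),(-.062,.064),(.062,.064),(.062,-.064)):
        p=np.array([.6005,-.2555])+d*x+n*y; q.append((proj(c,[*p,.03])-[u0,v0]+.5)*4+[off,0])
    cv2.polylines(im,[np.array(q).astype(int)],True,(255,0,255),1)
cv2.imwrite('pics/o3.png',im)
```

```text
yaw 10.304528888168685
[ 0.59868155 -0.25553335]
[ 0.52981068 -0.26805506  0.11410757] [ 2.81992786e-01 -3.12742913e+00 -1.86901064e-03] 21.65 [ 0.04922804  0.86908724 -4.36467568]
(480, 800, 3)
```

View pics/o3.png

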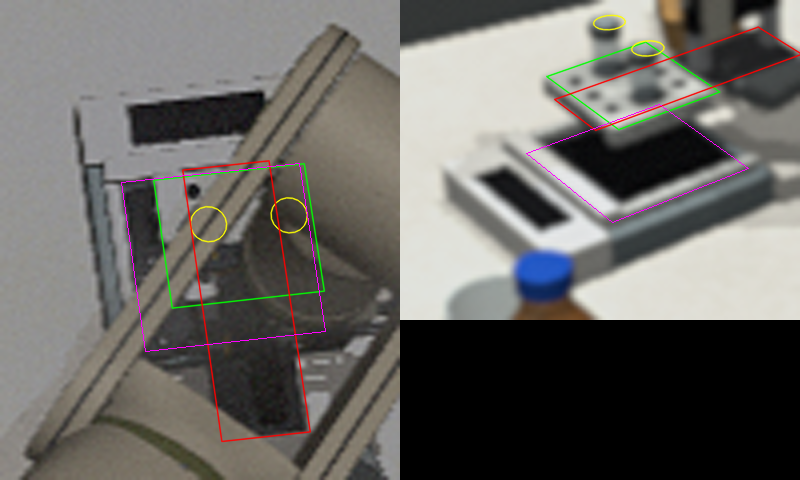

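The outlines agree: the plate sits over the stage, about 12 mm clear of each curb and within ~2 mm of centre. Lower gently.

Call:
jog_arm(rows=[[[-0.003,0,0.02],[0,0,0]],[[-0.006,0,0.06],[0,0,0]],[[-0.009,0,0.1],[0,0,0]],[[-0.009,0,0.14],[0,0,0]],[[-0.009,0,0.17],[0,0,0]]])

```text
t: 22.35
tool_pos: [0.5317, -0.2681, 0.0803]
orientation: [0.281, -3.128, -0.001]
force: [-0.4, 0.3, -5.8]
opening: 0.0174
gripper_force: 60.0
```

Call:
jog_arm(rows=[[[0,0,0.02],[0,0,0]],[[0,0,0.04],[0,0,0]],[[0,0,0.055],[0,0,0]],[[0,0,0.07],[0,0,0]],[[0,0,0.08],[0,0,0]]])

```text
t: 22.85
tool_pos: [0.5323, -0.2685, 0.0656]
orientation: [-0.281, 3.129, -0.0]
force: [-0.3, 0.5, -5.8]
opening: 0.0176
gripper_force: 60.0
```

Call:
jog_arm(rows=[[[0,0,0],[0,0,0]],[[0,0,0],[0,0,0]]])

```text
t: 23.05
tool_pos: [0.5323, -0.2685, 0.0659]
orientation: [-0.281, 3.129, -0.0]
force: [-0.1, 0.4, -3.8]
opening: 0.0175
gripper_force: 60.0
```

Call:
jog_arm(rows=[[[0,0,0.008],[0,0,0]],[[0,0,0.016],[0,0,0]],[[0,0,0.024],[0,0,0]],[[0,0,0.03],[0,0,0]],[[0,0,0.034],[0,0,0]]])

```text
t: 23.55
tool_pos: [0.5325, -0.2686, 0.0592]
orientation: [-0.281, 3.128, -0.001]
force: [-0.3, 0.8, -2.5]
opening: 0.0176
gripper_force: 60.0
```

Call:
jog_arm(rows=[[[0,0,0],[0,0,0]],[[0,0,0],[0,0,0]],[[0,0,0],[0,0,0]]])

```text
t: 23.85
tool_pos: [0.5323, -0.2686, 0.0591]
orientation: [-0.282, 3.129, -0.0]
force: [0.4, 0.2, -2.6]
opening: 0.0174
gripper_force: 60.0
```

Run:
```python
from h import *
s=st(); print(s['tool_pos'],s['force'],s['wrist_torque'])
```

```text
[ 0.53234419 -0.26855434  0.05908768] [ 0.40456547  0.17150728 -2.58257874] [-0.00670971  0.04411419  0.02109446]
```

Wrist load is back to the lifter's weight alone, so the plate stands on the stage. Draw out.

Call:
jog_arm(rows=[[[0.02,0,0],[0,0,0]],[[0.05,0,0],[0,0,0]],[[0.09,0,0],[0,0,0]],[[0.14,0,0],[0,0,0]],[[0.19,0,0],[0,0,0]]])

```text
t: 24.35
tool_pos: [0.4938, -0.2754, 0.0589]
orientation: [0.281, -3.129, -0.0]
force: [0.5, 0.6, -1.6]
opening: 0.0179
gripper_force: 60.0
```

Call:
jog_arm(rows=[[[0.06,0,0],[0,0,0]],[[0.13,0,0],[0,0,0]],[[0.2,0,0],[0,0,0]],[[0.28,0,0],[0,0,0]],[[0.36,0,0],[0,0,0]]])

```text
t: 24.85
tool_pos: [0.4227, -0.2883, 0.059]
orientation: [-0.281, 3.129, -0.0]
force: [0.7, 0.1, -2.2]
opening: 0.0175
gripper_force: 60.0
```

Call:
jog_arm(rows=[[[0.08,0,0],[0,0,0]],[[0.15,0,0],[0,0,0]],[[0.2,0,0],[0,0,0]],[[0.2,0,-0.1],[0,0,0]],[[0.2,0,-0.25],[0,0,0]]])

```text
t: 25.35
tool_pos: [0.3826, -0.2941, 0.1074]
orientation: [0.28, -3.126, -0.005]
force: [-0.2, -0.2, -1.8]
opening: 0.0177
gripper_force: 60.0
```

Run:
```python
from h import *
s=st(); print(s['tool_pos'],s['orientation'],s['t'],s['force'])
R=Ro.from_rotvec(s['orientation']).as_matrix(); print('to place',R.T@(np.array([.45,-.02,.06])-s['tool_pos'])/.2)
```

```text
[ 0.38256716 -0.29409695  0.10743652] [ 0.28002299 -3.12621166 -0.00531073] 25.35 [-0.1606142  -0.15723839 -1.83174831]
to place [-0.57596682  1.28788195  0.24038739]
```

Call:
jog_arm(rows=[[[0,0.1,0],[0,0,0]],[[0,0.25,0],[0,0,0]],[[0,0.4,0],[0,0,0]],[[0,0.55,0],[0,0,0]],[[0,0.7,0],[0,0,0]]])

```text
t: 25.85
tool_pos: [0.3592, -0.1566, 0.1089]
orientation: [-0.281, 3.128, -0.0]
force: [0.8, 0.4, -2.5]
opening: 0.0176
gripper_force: 60.0
```

Call:
jog_arm(rows=[[[-0.1,0.15,0],[0,0,0]],[[-0.25,0.3,0],[0,0,0]],[[-0.4,0.45,0.1],[0,0,0]],[[-0.52,0.54,0.2],[0,0,0]],[[-0.576,0.588,0.24],[0,0,0]]])

```text
t: 26.35
tool_pos: [0.4521, -0.0191, 0.0593]
orientation: [0.285, -3.128, -0.001]
force: [-1.6, -0.4, -2.1]
opening: 0.0175
gripper_force: 60.0
```

Call:
jog_arm(rows=[[[0,0,0.03],[0,0,0]],[[0,0,0.06],[0,0,0]],[[0,0,0.09],[0,0,0]],[[0,0,0.12],[0,0,0]],[[0,0,0.12],[0,0,0]]])

```text
t: 26.85
tool_pos: [0.4512, -0.0218, 0.0362]
orientation: [0.28, -3.128, -0.0]
force: [0.2, 0.1, -2.6]
opening: 0.0175
gripper_force: 60.0
```

Call:
jog_arm(rows=[[[0,0,0],[0,0,0]],[[0,0,0],[0,0,0]]])

```text
t: 27.05
tool_pos: [0.4523, -0.0215, 0.0374]
orientation: [-0.281, 3.128, -0.0]
force: [-0.5, -0.3, -1.9]
opening: 0.0175
gripper_force: 60.0
```

Call:
jog_arm(rows=[[[0,0,0.015],[0,0,0]],[[0,0,0.03],[0,0,0]],[[0,0,0.042],[0,0,0]],[[0,0,0.05],[0,0,0]],[[0,0,0.055],[0,0,0]]])

```text
t: 27.55
tool_pos: [0.4519, -0.0212, 0.0265]
orientation: [0.282, -3.128, -0.0]
force: [-10.6, 1.3, 17.5]
opening: 0.0174
gripper_force: 60.0
```

Call:
jog_arm(rows=[[[0,0,0],[0,0,0]],[[0,0,0],[0,0,0]],[[0,0,0],[0,0,0]]])

```text
t: 27.85
tool_pos: [0.452, -0.0212, 0.0265]
orientation: [0.282, -3.129, -0.0]
force: [-3.9, -0.5, 6.7]
opening: 0.0173
gripper_force: 60.0
```

On the bench (contact force up at the expected height). Release and rise.

Call:
jog_arm(rows=[[[0,0,0],[0,0,0]],[[0,0,0],[0,0,0]],[[0,0,0],[0,0,0]],[[0,0,0],[0,0,0]],[[0,0,0],[0,0,0]]], hand=-1)

```text
t: 28.35
tool_pos: [0.452, -0.0212, 0.0259]
orientation: [-0.281, 3.129, 0.0]
force: [0.0, 0.9, -0.5]
opening: 0.0532
gripper_force: 0.0
```

Call:
jog_arm(rows=[[[0,0,0],[0,0,0]],[[0,0,0],[0,0,0]],[[0,0,-0.05],[0,0,0]],[[0,0,-0.15],[0,0,0]],[[0,0,-0.3],[0,0,0]]])

```text
t: 28.85
tool_pos: [0.4505, -0.021, 0.0857]
orientation: [0.281, -3.126, -0.001]
force: [0.5, 0.4, -0.4]
opening: 0.0911
gripper_force: 0.0
```

Call:
jog_arm(rows=[[[0,0,-0.2],[0,0,0]],[[0,0,-0.4],[0,0,0]],[[0.2,0.2,-0.6],[0,0,0]],[[0.4,0.4,-0.6],[0,0,0]],[[0.5,0.6,-0.6],[0,0,0]]])

```text
t: 29.35
tool_pos: [0.3432, 0.0667, 0.2075]
orientation: [-0.277, 3.126, -0.0]
force: [0.2, 1.4, 0.5]
opening: 0.0931
gripper_force: 0.0
```

Call:
jog_arm(rows=[[[0,0.3,0],[0,0,0]],[[0,0.6,0],[0,0,0]],[[0,0.8,0],[0,0,0]],[[0,0.8,0],[0,0,0]],[[0,0.8,0],[0,0,0]]])

```text
t: 29.85
tool_pos: [0.3145, 0.2254, 0.2056]
orientation: [-0.288, 3.128, -0.0]
force: [-0.1, -0.9, -0.2]
opening: 0.093
gripper_force: 0.0
```

Run:
```python
from h import *
s=st(); print(s['tool_pos'],s['t'],s['force'],s['opening'])
t=cam('top'); sc=cam('scene')
pc=np.array([.6005,-.2555]); yaw=np.radians(10.5); d=np.array([np.cos(yaw),np.sin(yaw)]);n=np.array([-d[1],d[0]])
outs=[]
for c,(u0,v0,w,h,k) in((t,(270,120,190,165,2)),(sc,(200,170,105,82,4))):
    im=cv2.resize(c['frame'][v0:v0+h,u0:u0+w,::-1],None,fx=k,fy=k,interpolation=cv2.INTER_CUBIC)
    q=[(proj(c,[*(pc+d*x+n*y),.046])-[u0,v0]+.5)*k for x,y in((-.045,-.052),(-.045,.052),(.045,.052),(.045,-.052))]
    cv2.polylines(im,[np.array(q).astype(int)],True,(0,255,0),1)
    for y in(-.027,.027):
        q=[(proj(c,[*(pc+d*.012*np.cos(a)+n*(y+.012*np.sin(a))),.088])-[u0,v0]+.5)*k for a in np.linspace(0,6.2,20)]
        cv2.polylines(im,[np.array(q).astype(int)],True,(0,255,255),1)
    outs.append(im)
H=max(o.shape[0] for o in outs)
cv2.imwrite('pics/end.png',np.hstack([cv2.copyMakeBorder(o,0,H-o.shape[0],0,0,0) for o in outs]))
```

```text
[0.31449781 0.22536335 0.20556983] 29.85 [-0.09205448 -0.88948754 -0.1586896 ] 0.09303148619377713
```

View pics/end.png

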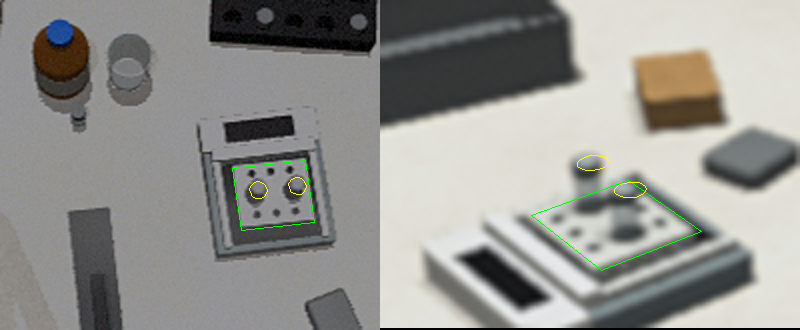

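The plate sits square and centred between the curbs (within about 1 px of the outline at top-view crop (273,195)). The lifter lies clear on the bench at (95,270), and the bystanders in view are untouched.

```bash
python3 -c "
from plant import robot
print(robot.close_job())"
```

```text
the job is handed in; nothing more can be done
None
```

The job is handed in with no verdict returned: both caps are pressed home, the plate stands centred and square on the stage, and the lifter lies released on the bench, at about 30 s of the 70 s allowed.

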